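# Take the solenoid coil out of the tester's gate and put it in the parts tray

## Robot

A 6-joint arm with a two-finger parallel gripper is mounted at the origin on the work surface. World frame = base frame: x ahead of the robot, y to its left, z up, the work surface at z = 0. Lengths are in mm, angles in rad, forces in N, time in s.
With the tool pointing down it reaches from about 350 to 975 mm from the base axis. Payload 7.1 kg.
Tool frame: the origin (TCP) lies midway between the tips of the shut fingers; the grasp point (between the pads) lies ctrl.grip_point_offset behind it (ctrl.grip_point_offset is the distance from the TCP to the grasp point, in mm); z points along the fingers, y is the line along which they close (so a half turn about z gives the same grasp; the last joint's range is limited). The gripper opens to 88 mm and grips with 3 to 60 N. Pads are 20 mm wide; open, the fingers measure 115 mm over their backs; the gripper's body (75 mm by 178 mm) begins 61 mm behind the grasp point.
Start: joints at [-1.138, 0.423, 1.63, -0, 1.089, -0.019], TCP at [272.88, -562.264, 222.675] pointing down, gripper open.
Joint ranges: [-3, 3], [-0.9, 2.11], [0.09, 2.58], [-1.31, 4.45], [0.11, 2.69], [-2.54, 2.54]. Speed limits (rad/s): [2.39, 2.39, 3.01, 3.14, 3.14, 3.14].

## Interface

Orientations are given as a rotation vector (axis times angle).
In Python, from workcell import ctrl gives the robot as it stands.
- The arm moves only by the tool apply_moves, never from a script. Its argument "targets" is a list of rows, each an object of numbers: "tx", "ty", "tz": the shift along the world's x, y, z in m; "spin": the turn about the world's z in degrees. In form: [{"tx": .., "ty": .., "tz": .., "spin": ..}, ...]. A call has exactly 8 rows; each row is the pose to reach, as a shift and turn from the pose commanded when the call began; what a row does not reach only later rows make up. A row lasts 1/10 s, in which the tool goes at most 50 mm and 8.59 degrees, less where a joint would pass 70% of its speed; a pose out of reach is approached as far as the arm can. A call with a gripper value outside its range is refused whole. "gripper" is the closure, from -1 (fully open) to 1 (shut), set as the call begins (left out, the last holds). The fingers move at their own pace and stop on an object; the grip force is fixed at half the most. Time passes only in rows, so rows that repeat a pose let the fingers close, or fill a call up. It gives the time, the measured TCP pose, the force, the opening and the grip force at its end, in the units of the state.
- ctrl.get_obs(): the state, without advancing time (a new reading comes with each control period).
- ctrl.get_image(name): name is "side" or "top"; returns the picture (400x640x3 uint8, red, green, blue); there is no depth.
- ctrl.get_calibration(name): a dict with "fov_y" (degrees; the focal length in pixels is half the picture's height over the tangent of half this angle, whatever the lens; pixels are square), "cx", "cy" (the principal point, pixels), "dist" ([k1, k2, p1, p2, k3] as OpenCV has them; the pictures are not rectified), "rvec" (rotation vector, rad) and "tvec" (3), from world to camera coordinates, as OpenCV has them. Camera axes: x right, y down, z forward; pixel columns grow to the right and rows downward; lengths in mm; the calibration is good to about 2 mm. A picture is of the moment at which its call begins. get_calibration takes no time and is no camera call.
- ctrl.close_job(): hands the job in; it is judged then, once.
Trained networks look in the newest picture that a camera, given by its name, has taken for a name from the list of things; names that differ only in an ending like _2 or _b are one class to them, and where a whole thing is asked for, a point or a joint stands for the part that bears it (a point fixed in the world has none). Each returns a list of dicts, best first, with "score" (0 to 1); they miss things now and then, are a little off and sometimes report something else, mostly with a low value. They report only what shows in the picture. A call takes as long as a camera call. They do not tell look-alikes from the thing itself.
- ctrl.outline_of(name, camera): "pixels" (400x640 bool, what is visible of it) and "box" ([left, top, right, bottom] in pixels, round what is visible of it).
- ctrl.pinpoint(name, camera): "uv" ([column, row] in pixels: a listed point, or the origin of a listed thing).
The state is a dict: "t": time; "qpos": joint angles; "qvel": joint speeds; "joint_torque": joint torques, N m; "ee_pos": TCP position; "orientation": TCP orientation; "ft_force": force on the tool from outside, world axes, zero at the start; "moment": the same for the moment, N m; "width": finger opening in mm; "grasp_force": force on a finger pad.
Only numpy, scipy, OpenCV 4.12 (cv2) and the standard library are available. Lean on these libraries where they do the work, as an engineer would, in place of code of your own. Each camera call takes 0.05 s, during which the arm holds its last target. There are 200 camera calls.

## Task

Take the solenoid coil out of the coil tester: lift it off its spindle while it stays under the slotted gate plate, then work its neck along the L-shaped slot and out of the open mouth without forcing it against the plate. Then, keeping it upright, set the coil down gently in the empty bay of the shallow two-bay metal tray, let go of it, and leave the other things on the bench where they are.

Things in the scene. Friction and masses are not known exactly. Their poses are not given: they have to be found in the camera images.
- coil: Solenoid coil, 110 mm tall, about 0.4 kg (+-30%). Body 40 mm high: black flanges 70 mm diameter, 64 mm copper winding between. Above it an aluminium tube neck, 32 mm diameter, 70 mm long, standing up through the gate slot: grip here. 22 mm bore. Origin: centre of the underside, z up the bore. Starts on the spindle, underside 15 mm above the table.
- coil_neck_top (a point): Centre of the coil neck's top end, 110 mm above the coil's underside; at the start 125 mm above the table, 30 mm above the gate plate's top.
- tester: Coil tester, fixed; origin on the table, slot mouth looks to -x. Grey base 15 mm thick, x -75 to 90, y -80 to 80 mm; black block 34 mm high at x 92 to 125. Spindle 16 mm diameter at x 30, y 30 stands 22 mm above the base. Columns 16 mm diameter at (79, 64), (79, -64), (-37, 40) carry the gate plate; they clear the coil's flange when the neck is in mid-slot.
- gate: Tester's steel top plate, same origin and axes, z 89 to 95, x -55 to 90, y -75 to 75 mm. L slot 42 mm wide: centre line from over the spindle (30, 30) along -y to the corner (30, -30), then -x to the open mouth (-55, -30). The seated coil can rise 34 mm before its flange meets the plate and must rise over 22 to clear the spindle: lift about 28. Flange is out once coil x < -90.
- spindle_top (a point): Top of the spindle, on its axis, 37 mm above the table.
- slot_corner (a point): Centre line of the slot at its corner, on the gate plate's top surface, axes as the tester's.
- slot_mouth (a point): Centre line of the slot at its open mouth (front edge of the plate), on the plate's top surface, axes as the tester's.
- tray: Shallow aluminium tray, fixed, 240 x 140 mm (x, y), walls 30 mm high and 4 mm thick, floor 4 mm thick, with a wall across the middle (at x 0) making two bays of about 114 x 132 mm. Origin: centre of the underside. The bay at -x is empty; the one at +x holds a piston. It may stand left or right of the tester.
- tray_bay (a point): Centre of the empty bay's floor, 4 mm above the table, axes as the tray's.
- bin: Deep black bin of fittings, 220 x 130 mm and 85 mm high, fixed, on the other side of the tester from the tray. Not to be used. Origin: centre of the underside.
- piston_a: Piston, 72 mm diameter, 62 mm tall, standing in the tray's other bay; leave alone. Origin: centre of the underside.
- piston_b: Piston, 72 mm diameter, 62 mm tall, on the bench; leave alone. Origin: centre of the underside.
- hub: Steel bearing hub, flange 110 mm diameter, 42 mm tall, on the bench; leave alone. Origin: centre of the underside.
- wrench: Spanner, 180 mm long, lying on the bench; leave alone. Origin: underside, near the middle.
- screwdriver: Screwdriver, 190 mm long, lying on the bench; leave alone. Origin: underside, near the middle.
Not all that is in view belongs to the job. Leave any blue look-alike of the coil alone.

How it is judged:
By the outcome, as a careful person would: the job done as asked, in the order asked, and still so for the second after the job is handed in, with the robot touching nothing.
It also fails if it takes over 48 s, if anything falls off the work surface, if the arm or the gripper's body presses on something with over 40 N, if the wrist force passes 120 N, or if a joint passes its speed limit or range.

## Working session

There is one attempt and no reset: what is moved stays moved. The work goes in short steps, Python scripts to look and compute and a tool call to move; the robot and the scene stay as the last step left them, time stands still between calls to the robot, and variables do not carry over. Pictures are saved under pics/ and viewed, at most 10 in all, crops included, and the job is handed in when it is done.

Besides the shell and the picture viewer there is one more tool, called by a JSON object that holds its "api" and its "payload", one argument or row to a line. apply_moves: Moves the arm, as the interface text tells. Its arguments: {"type":"object","properties":{"targets":{"type":"array"},"gripper":{"type":"number"}},"required":["targets"]}

```bash
mkdir -p pics; cat > h.py <<'E'
from workcell import ctrl
import numpy as np, cv2
def cal(n):
    c=ctrl.get_calibration(n); f=200/np.tan(np.radians(c['fov_y'])/2)
    return np.array([[f,0,c['cx']],[0,f,c['cy']],[0,0,1.]]),np.array(c['dist'],float),np.array(c['rvec'],float),np.array(c['tvec'],float)
def ray(n,uv):
    K,d,r,t=cal(n); R=cv2.Rodrigues(r)[0]
    p=cv2.undistortPoints(np.array([[uv]],float),K,d)[0,0]
    return -R.T@t, R.T@np.array([p[0],p[1],1.])
def onz(n,uv,z):
    o,v=ray(n,uv); return o+v*(z-o[2])/v[2]
def tri(a,b):
    (o1,v1),(o2,v2)=ray('top',a),ray('side',b)
    s=np.linalg.lstsq(np.c_[v1,-v2],o2-o1,rcond=None)[0]
    p,q=o1+v1*s[0],o2+v2*s[1]; return (p+q)/2,np.linalg.norm(p-q)
def proj(n,P):
    K,d,r,t=cal(n); return cv2.projectPoints(np.array(P,float).reshape(-1,1,3),r,t,K,d)[0][:,0]
E
cat > a.py <<'E'
from h import *
np.set_printoptions(precision=1,suppress=True)
for n in('top','side'): cv2.imwrite(f'pics/{n}0.png',ctrl.get_image(n)[:,:,::-1])
print(ctrl.grip_point_offset,ctrl.get_obs()['orientation'])
D={}
for k in['coil_neck_top','slot_corner','slot_mouth','tester','gate','tray_bay','tray','bin','piston_a','hub','wrench','screwdriver','coil']:
    for n in('top','side'):
        D[k,n]=[(round(x['score'],2),np.array(x['uv'],float)) for x in ctrl.pinpoint(k,n)][:3]
        print(k,n,D[k,n])
    if D[k,'top'] and D[k,'side']: print('   tri',tri(D[k,'top'][0][1],D[k,'side'][0][1]))
E
python3 a.py
```

```text
18.700000000000003 [-3.1 -0.7  0. ]
coil_neck_top top [(0.9, array([282. , 166.7])), (0.81, array([361.1, 129.2])), (0.78, array([369.8, 193.5]))]
coil_neck_top side [(0.57, array([340. , 175.1])), (0.56, array([297.2, 159.5])), (0.53, array([282.7, 203.1]))]
   tri (array([525.7,  40.6, 308.7]), np.float64(97.83780136387188))
slot_corner top [(0.89, array([307.2, 167.6]))]
slot_corner side [(0.94, array([295.1, 196.5]))]
   tri (array([631.2,  14.9, 106.1]), np.float64(1.4621021652836774))
slot_mouth top [(0.84, array([313.6, 206.7])), (0.58, array([284.4, 177.2])), (0.54, array([299.6, 191.5]))]
slot_mouth side [(0.8, array([321.6, 208.2]))]
   tri (array([545.9,   2.2, 101.6]), np.float64(7.216435842230638))
tester top [(0.96, array([298.9, 191.2])), (0.65, array([348.4, 278.9])), (0.63, array([272.3, 280. ]))]
tester side [(0.88, array([300.9, 229.1])), (0.28, array([264.5, 314.9])), (0.18, array([363.7, 163.9]))]
   tri (array([598.8,  37.3,   3.3]), np.float64(0.8651272676475139))
gate top [(0.74, array([302.7, 189.8])), (0.62, array([439.2, 241.7]))]
gate side [(0.81, array([2
[... 1020 characters left out ...]
tri (array([434.5, 103.5, 472.2]), np.float64(230.96881239703205))
wrench top [(0.68, array([350.8, 280.3]))]
wrench side [(0.7, array([388.5, 238.5]))]
   tri (array([377.7, -89.6,  -7.7]), np.float64(3.509734377216612))
screwdriver top [(0.72, array([269. , 279.5])), (0.52, array([434.6, 220. ]))]
screwdriver side [(0.61, array([349.9, 287.6]))]
   tri (array([382.2, 108.9,  -7. ]), np.float64(1.3484640359428914))
coil top [(0.95, array([358. , 145.9])), (0.85, array([365.4, 200.4])), (0.82, array([289.2, 179. ]))]
coil side [(0.85, array([284.3, 229.1])), (0.85, array([300. , 181.4])), (0.66, array([341.1, 198.7]))]
   tri (array([ 872.6, -172.7, -446.2]), np.float64(0.36838965488056025))
```

```bash
python3 - <<'E'
import cv2
a=cv2.imread('pics/top0.png');b=cv2.imread('pics/side0.png')
cv2.imwrite('pics/top0c.png',cv2.resize(a[90:310,150:500],(800,503),interpolation=2))
cv2.imwrite('pics/side0c.png',cv2.resize(b[110:330,150:470],(800,550),interpolation=2))
E
```

```text
(no output)
```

View pics/top0c.png

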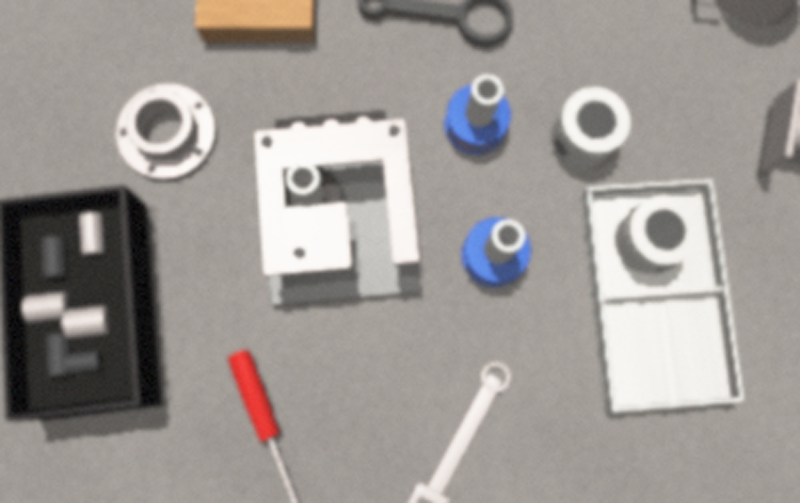

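View pics/side0c.png

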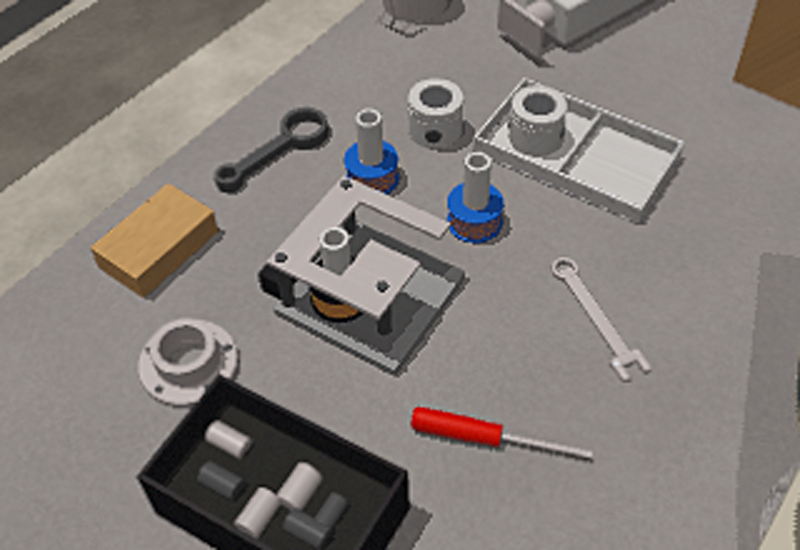

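The real coil has a copper winding and black flange. Its neck is in the gate slot, at top (282,167) and side (283,203). Things that could be taken for it:
- Blue look-alike at top (361,129) / side (297,160).
- Blue look-alike at top (370,194) / side (340,175).
- Pistons at top (410,143) and (438,191), which have no neck.

The empty bay is at top (442,240).

Next I fit the tester and tray poses.

```bash
cat > b.py <<'E'
from h import *
from scipy.optimize import least_squares
np.set_printoptions(precision=1,suppress=True)
rt=lambda p,P:np.c_[np.array([[np.cos(p[2]),-np.sin(p[2])],[np.sin(p[2]),np.cos(p[2])]])@np.array(P,float)[:,:2].T+np.array(p[:2])[:,None]].T
def W(p,P): return np.c_[rt(p,P),np.array(P,float)[:,2]]
G=np.array([(-55,75),(90,75),(90,-75),(-55,-75),(-55,-51),(51,-51),(51,51),(9,51),(9,-9),(-55,-9)],float)
def fit(mask,n,P,p0):
    from scipy.optimize import minimize
    S=4; m=cv2.resize(mask.astype(np.float32),None,fx=S,fy=S,interpolation=cv2.INTER_LINEAR)>.5
    def cost(p):
        q=proj(n,W(p,P)); r=np.zeros(m.shape,np.uint8)
        cv2.fillPoly(r,[np.round(((q+.5)*S-.5)*16).astype(np.int32)],1,shift=4)
        r=r>0; return 1-(r&m).sum()/(r|m).sum()
    x=minimize(lambda v:cost([v[0],v[1],v[2]/100]),[p0[0],p0[1],p0[2]*100],method='Nelder-Mead',options=dict(initial_simplex=np.array([p0[0],p0[1],p0[2]*100])+np.array([[0,0,0],[8,0,0],[0,8,0],[0,0,8]])))
    return np.array([x.x[0],x.x[1],x.x[2]/100]),x.fun
if __name__=='__main__':
    for n in('top','side'):
        d=[x for x in ctrl.outline_of('gate',n)][0]; print(n,'gate box',d['box'],d['score'])
        print('  fit x y yaw*100',*[(f*[1,1,100],c) for f,c in [fit(d['pixels'],n,np.c_[G,np.full(10,95.)],[598,32,.14])]])
        t=ctrl.outline_of('tray',n)[0]; print(n,'tray',t['box'],t['score'])
        T=np.array([(-120,-70,30),(120,-70,30),(120,70,30),(-120,70,30)],float)
        m=t['pixels'].astype(np.uint8); c=max(cv2.findContours(m,0,2)[0],key=len); h=np.zeros_like(m); cv2.fillPoly(h,[cv2.convexHull(c)],1)
        print('  fit',*[(f*[1,1,100],c) for f,c in [fit(h,n,T,[523,-309,.1])]])
    for a,b in(((282,166.7),(282.7,203.1)),((361.1,129.2),(297.2,159.5)),((369.8,193.5),(340,175.1))): print('neck',tri(a,b))
    print('pist',tri((432.1,195.9),(364.9,165.3)),'coil',tri((289.2,179),(284.3,229.1)))
    s=cv2.imread('pics/side0.png')[170:270,240:350]; cv2.imwrite('pics/crop.png',cv2.resize(s,(660,600),interpolation=2))
E
python3 b.py
```

```text
top gate box [263.6, 140.9, 335.2, 210.1] 0.92
  fit x y yaw*100 (array([598.6,  37.7,   7.9]), np.float64(0.059946134747296265))
top tray [403.7, 168.5, 473.8, 270.7] 0.8
  fit (array([ 526.7, -301.3,    5.6]), np.float64(0.07575414159729665))
side gate box [258.3, 179.7, 329.2, 235.2] 0.71
  fit x y yaw*100 (array([599.9,  39.3,   9.6]), np.float64(0.08725761772853191))
side tray [338.8, 141.1, 423.3, 197.9] 0.96
  fit (array([ 522.4, -286.7,    5.9]), np.float64(0.1879288521750716))
neck (array([627.3,  69.5, 132.1]), np.float64(4.031261245052265))
neck (array([ 722.8, -109.9,  101.5]), np.float64(1.3060634480671716))
neck (array([ 571., -122.,  113.]), np.float64(3.556053970391114))
pist (array([ 584.5, -297.1,    6.6]), np.float64(0.05744818892127911)) coil (array([634.8,  63.7,   1.7]), np.float64(9.59953548297381))
```

View pics/crop.png

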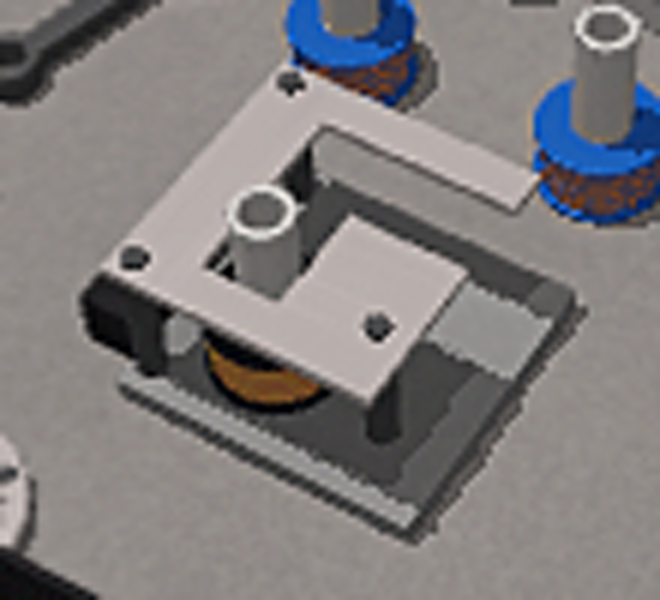

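The crop confirms the choice: copper winding and black flanges under the plate. I'll refine the poses from corner clicks.

```bash
cat > c.py <<'E'
from b import *
T=lambda a:(np.array(a,float)+.5)/(800/350)-.5+[150,90]
S=lambda a:(np.array(a,float)+.5)/6-.5+[240,170]
S2=lambda a:(np.array(a,float)+.5)/2.5-.5+[150,110]
P=[(90,-75),(-55,75),(-55,-9),(-55,-51),(-55,-75),(51,-51),(51,51),(9,-9),(79,64),(79,-64),(-37,40)]
t=[(404,120),(264,275),(350,270),(392,263),(419,261),(383,163),(283,168),(349,204),(267,142),(394,131),(299,253)]
Q=[(-55,75),(-55,-75),(-55,-9),(51,-51),(90,-75),(79,64),(79,-64),(-37,40)]
s=[(372,400),(537,180),(467,270),(325,127),(285,68),(134,257),(291,82),(377,325)]
P=np.c_[P,np.full(len(P),95)];Q=np.c_[Q,np.full(len(Q),95)]
R=np.array([(120,70,30),(120,-70,30),(-120,-70,30),(-120,70,30)])
ft=lambda f,p0:least_squares(f,p0,loss='soft_l1',x_scale=[1,1,.01]).x
rT=lambda p:(proj('top',W(p,P))-T(t)).ravel(); rS=lambda p:(proj('side',W(p,Q))-S(s)).ravel()
a=[599,38,.09]
for f in(rT,rS,lambda p:np.r_[rT(p),rS(p)]): x=ft(f,a); print('tester',x[:2],x[2].round(3),np.abs(f(x)).mean())
p=x; print('neck,corner,mouth',W(p,[(30,30,125),(30,-30,95),(-55,-30,95),(-105,-30,0)]))
print('neck seen on z125',onz('top',T((302.5,179.5)),125),onz('side',S((263,212)),125),tri(T((302.5,179.5)),S((263,212))))
rT=lambda p:(proj('top',W(p,R))-T([(588,188),(713,181),(742,401),(612,412)])).ravel()
rS=lambda p:(proj('side',W(p,R))-S2([(475,138),(525,80),(683,152),(640,210)])).ravel()
for f in(rT,rS,lambda p:np.r_[rT(p),rS(p)]): x=ft(f,[524,-300,.06]); print('tray',x[:2],x[2].round(3),np.abs(f(x)).mean())
print('bay',W(x,[(-60,0,4)]),'bay pts',onz('top',(441.8,240.1),4),onz('side',(391.6,176),4))
print(ctrl.get_obs()['ee_pos'],ctrl.get_obs()['orientation'])
E
python3 c.py
```

```text
tester [597.6  37.4] 0.083 0.39944342823754264
tester [601.9  37.4] 0.084 0.3837870306719324
tester [598.7  37.7] 0.084 0.6088328348804961
neck,corner,mouth [[626.1  70.1 125. ]
 [631.1  10.3  95. ]
 [546.4   3.2  95. ]
 [496.6  -1.    0. ]]
neck seen on z125 [623.8  69.1 125. ] [628.   69.4 125. ] (array([625.3,  69.7, 126.3]), np.float64(3.7484665392338896))
tray [ 525.7 -305.9] 0.054 0.3608071117217193
tray [ 526.7 -301.8] 0.042 0.7431752602517037
tray [ 526.3 -305.2] 0.053 0.6731651678375421
bay [[ 466.4 -308.4    4. ]] bay pts [ 473.8 -315.1    4. ] [ 487.8 -308.1    4. ]
[ 272.9 -562.3  222.7] [3.1 0.7 0. ]
```

{"api": "apply_moves", "payload": {
  "targets": [
    {"tx": 0.025,"ty": 0.04,"tz": 0,"spin": -3},
    {"tx": 0.05,"ty": 0.08,"tz": 0,"spin": -6},
    {"tx": 0.075,"ty": 0.12,"tz": 0,"spin": -9},
    {"tx": 0.1,"ty": 0.16,"tz": 0,"spin": -12},
    {"tx": 0.125,"ty": 0.2,"tz": 0,"spin": -15},
    {"tx": 0.15,"ty": 0.24,"tz": 0,"spin": -18},
    {"tx": 0.175,"ty": 0.28,"tz": 0,"spin": -20},
    {"tx": 0.195,"ty": 0.32,"tz": 0,"spin": -20}
  ],
  "gripper": -1
}}

```text
t: 2.4
ee_pos: [469.1, -240.6, 223.0]
orientation: [3.137, 0.16, 0.001]
ft_force: [0.1, -0.2, 0.2]
width: 87.7
grasp_force: 0.0
```

{"api": "apply_moves", "payload": {
  "targets": [
    {"tx": 0.02,"ty": 0.042,"tz": 0,"spin": -1},
    {"tx": 0.04,"ty": 0.084,"tz": 0,"spin": -1},
    {"tx": 0.062,"ty": 0.126,"tz": 0,"spin": -1},
    {"tx": 0.084,"ty": 0.168,"tz": 0,"spin": -1},
    {"tx": 0.106,"ty": 0.21,"tz": 0,"spin": -1},
    {"tx": 0.128,"ty": 0.252,"tz": 0,"spin": -1},
    {"tx": 0.148,"ty": 0.292,"tz": 0,"spin": -1},
    {"tx": 0.158,"ty": 0.312,"tz": 0,"spin": -1}
  ]
}}

```text
t: 3.2
ee_pos: [627.2, 73.1, 222.7]
orientation: [-3.138, -0.137, -0.002]
ft_force: [0.9, -0.3, -0.8]
width: 87.9
grasp_force: 0.0
```

{"api": "apply_moves", "payload": {
  "targets": [
    {"tx": 0,"ty": 0,"tz": -0.02,"spin": 0},
    {"tx": 0,"ty": 0,"tz": -0.04,"spin": 0},
    {"tx": 0,"ty": 0,"tz": -0.06,"spin": 0},
    {"tx": 0,"ty": 0,"tz": -0.07,"spin": 0},
    {"tx": 0,"ty": 0,"tz": -0.075,"spin": 0},
    {"tx": 0,"ty": 0,"tz": -0.08,"spin": 0},
    {"tx": 0,"ty": 0,"tz": -0.08,"spin": 0},
    {"tx": 0,"ty": 0,"tz": -0.08,"spin": 0}
  ]
}}

```text
t: 4.0
ee_pos: [626.3, 69.7, 143.4]
orientation: [-3.139, -0.134, -0.002]
ft_force: [-0.1, 0.3, -0.1]
width: 87.9
grasp_force: 0.0
```

```bash
python3 - <<'E'
from h import *
print({k:np.round(v,3) for k,v in ctrl.get_obs().items() if k in('ee_pos','orientation')})
a=ctrl.get_image('top')[:,:,::-1];b=ctrl.get_image('side')[:,:,::-1]
cv2.imwrite('pics/g1.png',np.hstack([cv2.resize(a[110:220,240:350],(400,400),interpolation=2),cv2.resize(b[150:260,240:350],(400,400),interpolation=2)]))
E
```

```text
{'ee_pos': array([626.335,  69.691, 143.361]), 'orientation': array([-3.139e+00, -1.340e-01, -2.000e-03])}
```

View pics/g1.png

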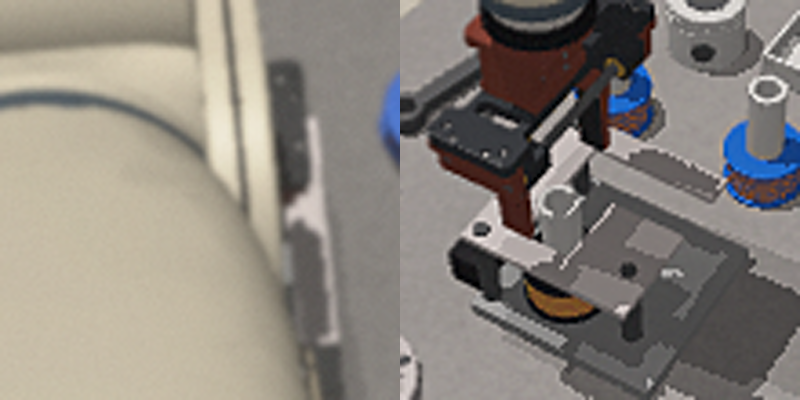

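Side view: the fingers straddle the neck, which is at crop (560,205). Going down and closing.

{"api": "apply_moves", "payload": {
  "targets": [
    {"tx": 0,"ty": 0,"tz": -0.01,"spin": 0},
    {"tx": 0,"ty": 0,"tz": -0.02,"spin": 0},
    {"tx": 0,"ty": 0,"tz": -0.03,"spin": 0},
    {"tx": 0,"ty": 0,"tz": -0.036,"spin": 0},
    {"tx": 0,"ty": 0,"tz": -0.04,"spin": 0},
    {"tx": 0,"ty": 0,"tz": -0.042,"spin": 0},
    {"tx": 0,"ty": 0,"tz": -0.042,"spin": 0},
    {"tx": 0,"ty": 0,"tz": -0.042,"spin": 0}
  ]
}}

```text
t: 4.9
ee_pos: [626.1, 69.8, 100.9]
orientation: [-3.139, -0.134, -0.001]
ft_force: [0.6, -0.1, 0.4]
width: 87.9
grasp_force: 0.0
```

{"api": "apply_moves", "payload": {
  "targets": [
    {"tx": 0,"ty": 0,"tz": 0,"spin": 0},
    {"tx": 0,"ty": 0,"tz": 0,"spin": 0},
    {"tx": 0,"ty": 0,"tz": 0,"spin": 0},
    {"tx": 0,"ty": 0,"tz": 0,"spin": 0},
    {"tx": 0,"ty": 0,"tz": 0,"spin": 0},
    {"tx": 0,"ty": 0,"tz": 0,"spin": 0},
    {"tx": 0,"ty": 0,"tz": 0,"spin": 0},
    {"tx": 0,"ty": 0,"tz": 0,"spin": 0}
  ],
  "gripper": 1
}}

```text
t: 5.7
ee_pos: [625.8, 69.6, 100.6]
orientation: [3.139, 0.134, -0.0]
ft_force: [-0.6, -0.9, 0.5]
width: 31.2
grasp_force: 30.0
```

{"api": "apply_moves", "payload": {
  "targets": [
    {"tx": 0,"ty": 0,"tz": 0.004,"spin": 0},
    {"tx": 0,"ty": 0,"tz": 0.008,"spin": 0},
    {"tx": 0,"ty": 0,"tz": 0.013,"spin": 0},
    {"tx": 0,"ty": 0,"tz": 0.018,"spin": 0},
    {"tx": 0,"ty": 0,"tz": 0.023,"spin": 0},
    {"tx": 0,"ty": 0,"tz": 0.026,"spin": 0},
    {"tx": 0,"ty": 0,"tz": 0.028,"spin": 0},
    {"tx": 0,"ty": 0,"tz": 0.028,"spin": 0}
  ]
}}

```text
t: 6.5
ee_pos: [626.0, 69.8, 129.0]
orientation: [-3.139, -0.134, -0.001]
ft_force: [0.7, 0.7, -3.5]
width: 31.0
grasp_force: 30.0
```

```bash
python3 - <<'E'
from h import *
print({k:np.round(v,2) for k,v in ctrl.get_obs().items() if k in('ee_pos','ft_force','moment','width')})
b=ctrl.get_image('side')[:,:,::-1]
cv2.imwrite('pics/g2.png',cv2.resize(b[160:260,240:350],(660,600),interpolation=2))
print([(d['score'],d['uv']) for d in ctrl.pinpoint('coil_neck_top','side')], proj('side',[[625.8,69.6,125],[625.8,69.6,153]]))
E
```

```text
{'ee_pos': array([626.02,  69.75, 129.02]), 'ft_force': array([ 0.67,  0.66, -3.48]), 'moment': array([0.02, 0.02, 0.03]), 'width': np.float64(31.04)}
[(0.81, [340.7, 176.3]), (0.7, [282.0, 196.6])] [[283.99523652 205.33795125]
 [283.24526267 198.50958002]]
```

View pics/g2.png

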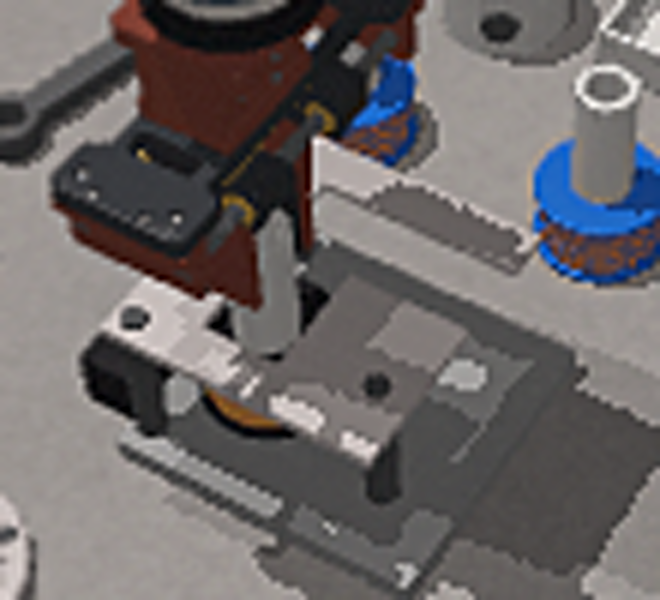

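The coil has risen with the neck still in the slot, and only its weight shows (3.5 N). Leg 1, half first.

{"api": "apply_moves", "payload": {
  "targets": [
    {"tx": 0.0003,"ty": -0.004,"tz": 0,"spin": 0},
    {"tx": 0.0007,"ty": -0.008,"tz": 0,"spin": 0},
    {"tx": 0.001,"ty": -0.012,"tz": 0,"spin": 0},
    {"tx": 0.0014,"ty": -0.017,"tz": 0,"spin": 0},
    {"tx": 0.0018,"ty": -0.022,"tz": 0,"spin": 0},
    {"tx": 0.0022,"ty": -0.026,"tz": 0,"spin": 0},
    {"tx": 0.0025,"ty": -0.03,"tz": 0,"spin": 0},
    {"tx": 0.0025,"ty": -0.03,"tz": 0,"spin": 0}
  ]
}}

```text
t: 7.4
ee_pos: [628.4, 39.1, 128.7]
orientation: [3.139, 0.133, 0.0]
ft_force: [0.7, -0.0, -4.0]
width: 31.1
grasp_force: 30.0
```

{"api": "apply_moves", "payload": {
  "targets": [
    {"tx": 0.0003,"ty": -0.004,"tz": 0,"spin": 0},
    {"tx": 0.0007,"ty": -0.008,"tz": 0,"spin": 0},
    {"tx": 0.001,"ty": -0.012,"tz": 0,"spin": 0},
    {"tx": 0.0014,"ty": -0.017,"tz": 0,"spin": 0},
    {"tx": 0.0018,"ty": -0.022,"tz": 0,"spin": 0},
    {"tx": 0.0022,"ty": -0.026,"tz": 0,"spin": 0},
    {"tx": 0.0025,"ty": -0.03,"tz": 0,"spin": 0},
    {"tx": 0.0025,"ty": -0.03,"tz": 0,"spin": 0}
  ]
}}

```text
t: 8.2
ee_pos: [631.0, 9.2, 128.7]
orientation: [3.139, 0.133, 0.0]
ft_force: [0.5, -0.3, -3.5]
width: 30.9
grasp_force: 30.0
```

```bash
python3 - <<'E'
from h import *
print({k:np.round(v,2) for k,v in ctrl.get_obs().items() if k in('ee_pos','ft_force','moment','width')})
a=ctrl.get_image('top')[:,:,::-1];b=ctrl.get_image('side')[:,:,::-1]
cv2.imwrite('pics/g3.png',np.hstack([cv2.resize(a[130:230,260:350],(360,400),interpolation=2),cv2.resize(b[170:260,250:340],(400,400),interpolation=2)]))
E
```

```text
{'ee_pos': array([630.95,   9.16, 128.69]), 'ft_force': array([ 0.5 , -0.27, -3.48]), 'moment': array([ 0.03,  0.03, -0.  ]), 'width': np.float64(30.85)}
```

View pics/g3.png

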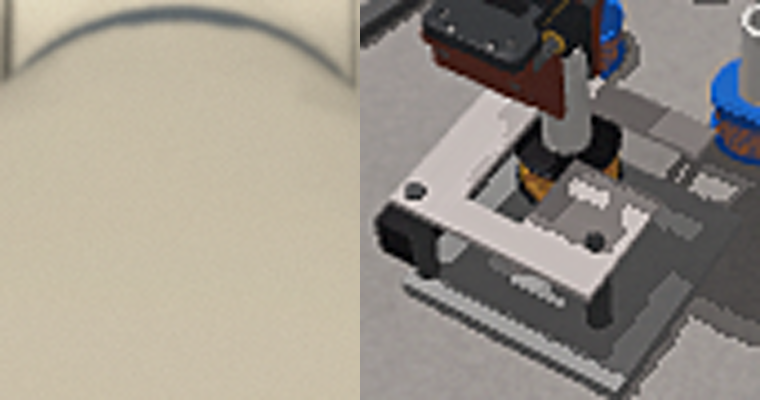

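The neck is at the corner (crop ~(565,130)), free of the plate. Leg 2.

{"api": "apply_moves", "payload": {
  "targets": [
    {"tx": -0.004,"ty": -0.0003,"tz": 0,"spin": 0},
    {"tx": -0.01,"ty": -0.0008,"tz": 0,"spin": 0},
    {"tx": -0.016,"ty": -0.0013,"tz": 0,"spin": 0},
    {"tx": -0.022,"ty": -0.0018,"tz": 0,"spin": 0},
    {"tx": -0.028,"ty": -0.0023,"tz": 0,"spin": 0},
    {"tx": -0.034,"ty": -0.0028,"tz": 0,"spin": 0},
    {"tx": -0.038,"ty": -0.0032,"tz": 0,"spin": 0},
    {"tx": -0.04,"ty": -0.0034,"tz": 0,"spin": 0}
  ]
}}

```text
t: 9.1
ee_pos: [590.4, 6.3, 128.7]
orientation: [-3.139, -0.134, 0.0]
ft_force: [0.9, -0.1, -4.0]
width: 30.7
grasp_force: 30.0
```

{"api": "apply_moves", "payload": {
  "targets": [
    {"tx": -0.004,"ty": -0.0003,"tz": 0,"spin": 0},
    {"tx": -0.012,"ty": -0.001,"tz": 0,"spin": 0},
    {"tx": -0.02,"ty": -0.0017,"tz": 0,"spin": 0},
    {"tx": -0.028,"ty": -0.0023,"tz": 0,"spin": 0},
    {"tx": -0.036,"ty": -0.003,"tz": 0,"spin": 0},
    {"tx": -0.044,"ty": -0.0037,"tz": 0,"spin": 0},
    {"tx": -0.052,"ty": -0.0044,"tz": 0,"spin": 0},
    {"tx": -0.058,"ty": -0.0049,"tz": 0,"spin": 0}
  ]
}}

```text
t: 9.9
ee_pos: [532.0, 1.4, 128.7]
orientation: [-3.139, -0.134, 0.0]
ft_force: [0.3, 1.0, -3.3]
width: 31.1
grasp_force: 30.0
```

{"api": "apply_moves", "payload": {
  "targets": [
    {"tx": -0.006,"ty": -0.0005,"tz": 0,"spin": 0},
    {"tx": -0.014,"ty": -0.0012,"tz": 0,"spin": 0},
    {"tx": -0.022,"ty": -0.0018,"tz": 0,"spin": 0},
    {"tx": -0.03,"ty": -0.0025,"tz": 0,"spin": 0},
    {"tx": -0.038,"ty": -0.0032,"tz": 0,"spin": 0},
    {"tx": -0.045,"ty": -0.0038,"tz": 0,"spin": 0},
    {"tx": -0.05,"ty": -0.0042,"tz": 0,"spin": 0},
    {"tx": -0.052,"ty": -0.0042,"tz": 0,"spin": 0}
  ]
}}

```text
t: 10.7
ee_pos: [480.3, -2.8, 128.7]
orientation: [-3.139, -0.134, 0.0]
ft_force: [0.2, 0.3, -3.8]
width: 31.1
grasp_force: 30.0
```

{"api": "apply_moves", "payload": {
  "targets": [
    {"tx": 0,"ty": 0,"tz": 0.006,"spin": 0},
    {"tx": 0,"ty": 0,"tz": 0.018,"spin": 0},
    {"tx": 0,"ty": 0,"tz": 0.032,"spin": 0},
    {"tx": 0,"ty": 0,"tz": 0.046,"spin": 0},
    {"tx": 0,"ty": 0,"tz": 0.058,"spin": 0},
    {"tx": 0,"ty": -0.006,"tz": 0.067,"spin": 0},
    {"tx": 0,"ty": -0.016,"tz": 0.07,"spin": 0},
    {"tx": 0,"ty": -0.03,"tz": 0.07,"spin": 0}
  ]
}}

```text
t: 11.5
ee_pos: [481.1, -33.5, 199.2]
orientation: [3.138, 0.135, 0.002]
ft_force: [-0.3, -0.8, -4.1]
width: 30.8
grasp_force: 30.0
```

{"api": "apply_moves", "payload": {
  "targets": [
    {"tx": -0.001,"ty": -0.018,"tz": 0,"spin": 0},
    {"tx": -0.002,"ty": -0.038,"tz": 0,"spin": 0},
    {"tx": -0.004,"ty": -0.06,"tz": 0,"spin": 0},
    {"tx": -0.005,"ty": -0.082,"tz": 0,"spin": 0},
    {"tx": -0.006,"ty": -0.104,"tz": 0,"spin": 0},
    {"tx": -0.007,"ty": -0.126,"tz": 0,"spin": 0},
    {"tx": -0.008,"ty": -0.148,"tz": 0,"spin": 0},
    {"tx": -0.009,"ty": -0.17,"tz": 0,"spin": 0}
  ]
}}

```text
t: 12.3
ee_pos: [470.8, -204.6, 197.8]
orientation: [-3.138, -0.133, 0.002]
ft_force: [-0.0, 0.3, -4.1]
width: 30.5
grasp_force: 30.0
```

{"api": "apply_moves", "payload": {
  "targets": [
    {"tx": -0.001,"ty": -0.02,"tz": 0,"spin": 0},
    {"tx": -0.002,"ty": -0.04,"tz": 0,"spin": 0},
    {"tx": -0.003,"ty": -0.06,"tz": 0,"spin": 0},
    {"tx": -0.004,"ty": -0.077,"tz": 0,"spin": 0},
    {"tx": -0.005,"ty": -0.09,"tz": 0,"spin": 0},
    {"tx": -0.005,"ty": -0.1,"tz": 0,"spin": 0},
    {"tx": -0.005,"ty": -0.106,"tz": 0,"spin": 0},
    {"tx": -0.005,"ty": -0.106,"tz": 0,"spin": 0}
  ]
}}

```text
t: 13.1
ee_pos: [466.9, -309.2, 198.6]
orientation: [-3.139, -0.133, -0.0]
ft_force: [-0.1, 0.6, -4.5]
width: 30.9
grasp_force: 30.0
```

```bash
python3 - <<'E'
from h import *
print({k:np.round(v,2) for k,v in ctrl.get_obs().items() if k in('ee_pos','ft_force','moment','width')})
a=ctrl.get_image('top')[:,:,::-1];b=ctrl.get_image('side')[:,:,::-1]
cv2.imwrite('pics/g4.png',np.hstack([cv2.resize(a[160:290,380:500],(369,400),interpolation=2),cv2.resize(b[80:210,320:450],(400,400),interpolation=2)]))
E
```

```text
{'ee_pos': array([ 466.92, -309.24,  198.6 ]), 'ft_force': array([-0.13,  0.64, -4.5 ]), 'moment': array([0.01, 0.01, 0.01]), 'width': np.float64(30.91)}
```

View pics/g4.png

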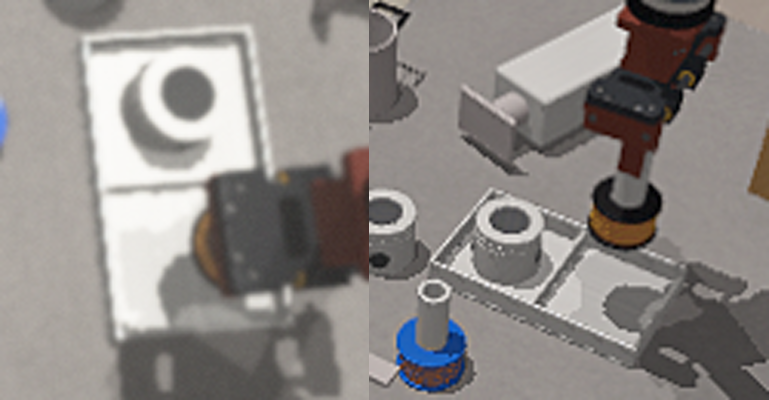

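The coil hangs upright over the empty bay, at side crop (625,215). Its underside should meet the floor at TCP z ≈ 89.7.

{"api": "apply_moves", "payload": {
  "targets": [
    {"tx": 0,"ty": 0,"tz": -0.007,"spin": 0},
    {"tx": 0,"ty": 0,"tz": -0.022,"spin": 0},
    {"tx": 0,"ty": 0,"tz": -0.04,"spin": 0},
    {"tx": 0,"ty": 0,"tz": -0.058,"spin": 0},
    {"tx": 0,"ty": 0,"tz": -0.076,"spin": 0},
    {"tx": 0,"ty": 0,"tz": -0.09,"spin": 0},
    {"tx": 0,"ty": 0,"tz": -0.098,"spin": 0},
    {"tx": 0,"ty": 0,"tz": -0.1,"spin": 0}
  ]
}}

```text
t: 14.0
ee_pos: [466.5, -308.2, 97.7]
orientation: [-3.138, -0.134, 0.002]
ft_force: [-0.0, 0.9, -3.0]
width: 30.9
grasp_force: 30.0
```

{"api": "apply_moves", "payload": {
  "targets": [
    {"tx": 0,"ty": 0,"tz": -0.0015,"spin": 0},
    {"tx": 0,"ty": 0,"tz": -0.003,"spin": 0},
    {"tx": 0,"ty": 0,"tz": -0.0045,"spin": 0},
    {"tx": 0,"ty": 0,"tz": -0.006,"spin": 0},
    {"tx": 0,"ty": 0,"tz": -0.007,"spin": 0},
    {"tx": 0,"ty": 0,"tz": -0.0075,"spin": 0},
    {"tx": 0,"ty": 0,"tz": -0.008,"spin": 0},
    {"tx": 0,"ty": 0,"tz": -0.008,"spin": 0}
  ]
}}

```text
t: 14.8
ee_pos: [466.8, -308.8, 90.6]
orientation: [-3.139, -0.134, 0.0]
ft_force: [0.5, 0.8, -4.0]
width: 31.1
grasp_force: 30.0
```

{"api": "apply_moves", "payload": {
  "targets": [
    {"tx": 0,"ty": 0,"tz": -0.0003,"spin": 0},
    {"tx": 0,"ty": 0,"tz": -0.0006,"spin": 0},
    {"tx": 0,"ty": 0,"tz": -0.0009,"spin": 0},
    {"tx": 0,"ty": 0,"tz": -0.0012,"spin": 0},
    {"tx": 0,"ty": 0,"tz": -0.0012,"spin": 0},
    {"tx": 0,"ty": 0,"tz": -0.0012,"spin": 0},
    {"tx": 0,"ty": 0,"tz": -0.0012,"spin": 0},
    {"tx": 0,"ty": 0,"tz": -0.0012,"spin": 0}
  ]
}}

```text
t: 15.6
ee_pos: [467.0, -308.8, 89.6]
orientation: [3.139, 0.134, 0.0]
ft_force: [-1.4, 0.0, -0.7]
width: 30.7
grasp_force: 30.0
```

The floor now carries the coil, as the force dropped from −4 N to −0.7 N. Opening, then backing straight up.

{"api": "apply_moves", "payload": {
  "targets": [
    {"tx": 0,"ty": 0,"tz": 0,"spin": 0},
    {"tx": 0,"ty": 0,"tz": 0,"spin": 0},
    {"tx": 0,"ty": 0,"tz": 0,"spin": 0},
    {"tx": 0,"ty": 0,"tz": 0,"spin": 0},
    {"tx": 0,"ty": 0,"tz": 0,"spin": 0},
    {"tx": 0,"ty": 0,"tz": 0,"spin": 0},
    {"tx": 0,"ty": 0,"tz": 0,"spin": 0},
    {"tx": 0,"ty": 0,"tz": 0,"spin": 0}
  ],
  "gripper": -1
}}

```text
t: 16.4
ee_pos: [466.9, -308.8, 89.5]
orientation: [-3.139, -0.134, 0.0]
ft_force: [-0.3, 0.1, -0.4]
width: 87.4
grasp_force: 0.0
```

{"api": "apply_moves", "payload": {
  "targets": [
    {"tx": 0,"ty": 0,"tz": 0.005,"spin": 0},
    {"tx": 0,"ty": 0,"tz": 0.015,"spin": 0},
    {"tx": 0,"ty": 0,"tz": 0.03,"spin": 0},
    {"tx": 0,"ty": 0,"tz": 0.05,"spin": 0},
    {"tx": 0,"ty": 0,"tz": 0.07,"spin": 0},
    {"tx": 0,"ty": 0,"tz": 0.09,"spin": 0},
    {"tx": 0,"ty": 0,"tz": 0.11,"spin": 0},
    {"tx": 0,"ty": 0,"tz": 0.12,"spin": 0}
  ]
}}

```text
t: 17.2
ee_pos: [467.8, -309.4, 212.6]
orientation: [3.136, 0.134, 0.005]
ft_force: [1.2, 0.1, 0.5]
width: 88.1
grasp_force: 0.0
```

{"api": "apply_moves", "payload": {
  "targets": [
    {"tx": -0.02,"ty": -0.02,"tz": 0,"spin": 0},
    {"tx": -0.04,"ty": -0.05,"tz": 0,"spin": 0},
    {"tx": -0.06,"ty": -0.08,"tz": 0,"spin": 0},
    {"tx": -0.08,"ty": -0.11,"tz": 0,"spin": 0},
    {"tx": -0.1,"ty": -0.14,"tz": 0,"spin": 0},
    {"tx": -0.11,"ty": -0.16,"tz": 0,"spin": 0},
    {"tx": -0.12,"ty": -0.17,"tz": 0,"spin": 0},
    {"tx": -0.12,"ty": -0.17,"tz": 0,"spin": 0}
  ]
}}

```text
t: 18.0
ee_pos: [345.8, -479.5, 209.6]
orientation: [-3.139, -0.131, 0.0]
ft_force: [-0.6, 0.8, -0.9]
width: 87.8
grasp_force: 0.0
```

```bash
python3 - <<'E'
from h import *
a=ctrl.get_image('top')[:,:,::-1];b=ctrl.get_image('side')[:,:,::-1]
cv2.imwrite('pics/g5.png',np.hstack([cv2.resize(a[90:310,250:500],(400,352),interpolation=2),cv2.resize(b[110:330,200:450],(400,352),interpolation=2)]))
E
```

```text
(no output)
```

View pics/g5.png

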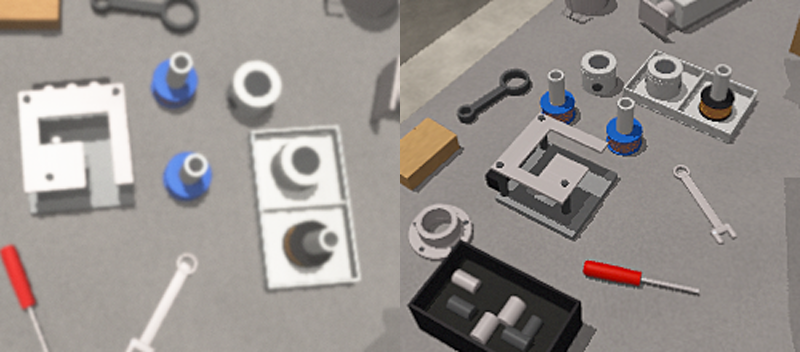

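The coil stands upright in the empty bay, at top crop (310,245) and side crop (716,100). Everything else is where it was.

```bash
python3 -c "
from workcell import ctrl
print(ctrl.close_job())"
```

```text
the job is handed in; nothing more can be done
None
```

The coil is out of the tester and standing upright, released, in the empty tray bay, with nothing else on the bench moved; the job was handed in at about 18 s on the robot's clock.

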